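# Build up a shoe heel on the jig

## Task

Build the heel up on the D-shaped steel seat of the wooden jig: lay the large heel block on the seat, then the middle one on it, then the small one, each flat and centred over the seat with its straight edge on the same side as the seat's straight edge and parallel to it. Then stand the steel weight upright on the middle of the small block to press the stack. Leave the glue tin and the lump of wax where they are.

Things in the scene. Friction and masses are not known exactly. Their poses are not given: they have to be found in the camera images.
- jig_seat (a point): Heel-building jig, fixed to the bench: plywood board 88 x 80 mm, 10 mm thick, with a raised dark steel seat 6 mm high, D-shaped, 68 mm long and 68 mm wide. This point is the centre of the seat's top face, 16 mm above the bench. Its x axis runs from the straight edge (x = -34 mm) to the round end (x = +34 mm); y is across; z up. The seat is the only target.
- large_center (a point): The large heel block: loose D-shaped block of tan laminated leatherboard, 62 mm long, 62 mm wide and 18 mm thick, lying flat on the bench. The two long sides are parallel over the half next to the straight edge; the other half is a half circle. This point is its centre, 9 mm above its underside. Its x axis runs from the straight edge (x = -31 mm) to the round end, y across the width, z up.
- middle_center (a point): The middle heel block: loose D-shaped block of tan laminated leatherboard, 49 mm long, 49 mm wide and 18 mm thick, lying flat on the bench. The two long sides are parallel over the half next to the straight edge; the other half is a half circle. This point is its centre, 9 mm above its underside. Its x axis runs from the straight edge (x = -24.5 mm) to the round end, y across the width, z up.
- small_center (a point): The small heel block: loose D-shaped block of tan laminated leatherboard, 36 mm long, 36 mm wide and 18 mm thick, lying flat on the bench. The two long sides are parallel over the half next to the straight edge; the other half is a half circle. This point is its centre, 9 mm above its underside. Its x axis runs from the straight edge (x = -18 mm) to the round end, y across the width, z up.
- weight_center (a point): Bright steel cylinder weight, 34 mm in diameter, 50 mm high (the straight side reaches to 44 mm, then a small boss of 16 mm diameter), about 0.3 kg, standing upright on the bench. This point is its centre, 25 mm above its underside; z is its axis.
- glue_can_center (a point): Bystander: open dark round glue tin, 88 mm across, 45 mm high, loose. The point is its centre, 22.5 mm above its underside. It must not be moved.
- wax_center (a point): Bystander: dark brown lump of wax, 36 x 47 mm, 25 mm high, loose, lying among the blocks. The point is its centre, 12.5 mm above its underside. It must not be moved.
There are look-alikes about, which are no part of the job. What is shaped like the part that bears weight_center but purple or yellow is not meant.

How it is judged:
By the outcome, as a careful person would: the job done as asked, in the order asked, and still so for the second after the job is handed in, with the robot touching nothing.
It also fails if it takes over 99 s, if anything falls off the work surface, if the arm or the gripper's body presses on something with over 40 N, if the wrist force passes 120 N, or if a joint passes its speed limit or range.

## Robot

A 7-joint arm with a two-finger parallel gripper is mounted at the origin on a cart in front of the work surface, level with it; the furniture and walls round the work are solid. World frame = base frame: x ahead of the robot, y to its left, z up, the work surface at z = 0. Lengths are in m, angles in rad, forces in N, time in s.
With the tool pointing down it reaches from about 0.4 to 0.9 m from the base axis. Payload 5.5 kg.
Tool frame: the origin (TCP) lies at the very end of the fingers, on their centre line; the grasp point (between the pads) lies 19 mm behind it (robot.tcp_to_grasp is the distance from the TCP to the grasp point, in m); z points along the fingers, y is the line along which they close (so a half turn about z gives the same grasp; the last joint's range is limited). The gripper opens to 85 mm and grips with 20 to 120 N. Pads are 22 mm wide; open, the fingers measure 114 mm over their backs; the gripper's body (76 mm by 85 mm) begins 54 mm behind the grasp point. The pads swing forward as they close: fully open they stand 13 mm farther back than shut.
Start: joints at [-0.845, 0.501, -0.427, 1.55, 0.221, 1.138, -0.21], TCP at [0.29, 0.582, 0.231] pointing down, gripper open.
Joint ranges: [-2.88, 2.88], [-0.31, 2.03], [-1.54, 1.56], [0.2, 2.42], [-1.41, 4.55], [0.19, 2.02], [-2.57, 2.57]. Speed limits (rad/s): [2.57, 2.57, 3.14, 3.14, 3.14, 3.14, 3.14].

## Interface

Orientations are given as a unit quaternion [w, x, y, z].
In Python, from rig import robot gives the robot as it stands.
- The arm moves only by the shell command python3 -m crank 'ROWS' [FORCE]. ROWS is JSON, a list of rows, each a list of 5 numbers: the shift along the tool's x, y, z in cm, then the turn about the tool's z in rad, then the opening, from 0 (shut) to 1 (fully open). In form: [[tx, ty, tz, twist, gripper], ...]. A call has 1 to 5 rows; each row is the pose to reach, as a shift and turn from the pose commanded when the call began, along the tool's axes at that moment; what a row does not reach only later rows make up. A row lasts 1/10 s, in which the tool goes at most 50 mm and 8.59 degrees, less where a joint would pass 70% of its speed; a pose out of reach is approached as far as the arm can. A call with a gripper value outside its range is refused whole. The fingers move at their own pace and stop on an object; FORCE is the grip in N (left out, the last holds). Time passes only in rows, so rows that repeat a pose let the fingers close. It gives the time, the measured TCP pose, the force, the opening and the grip force at its end, in the units of the state.
- robot.get_state(): the state, without advancing time (a new reading comes with each control period).
- robot.grab_frame(name): name is "scene" or "top" or "wrist"; returns the picture (384x512x3 uint8, blue, green, red); there is no depth.
- robot.camera_info(name): a dict with "fx", "fy", "cx", "cy" (pixels), "pose" (4x4, takes a point from camera to world coordinates). Camera axes: x right, y down, z forward; pixel columns grow to the right and rows downward; lengths in m; the calibration is good to about 2 mm. A picture is of the moment at which its call begins: read the wrist's pose just before it. camera_info takes no time and is no camera call; for the wrist camera it gives the pose at the moment of the call.
- robot.hand_in(): hands the job in; it is judged then, once.
The state is a dict: "time_s": time; "qpos": joint angles; "qd": joint speeds; "joint_efforts": joint torques, N m; "eef_pos": TCP position; "ee_rot": TCP orientation; "wrist_force": force on the tool from outside, world axes, zero at the start; "wrist_torque": the same for the moment, N m; "opening": finger opening in m; "grip_force": force on a finger pad.
Only numpy, scipy, OpenCV 4.12 (cv2) and the standard library are available. Lean on these libraries where they do the work, as an engineer would, in place of code of your own. Each camera call takes 0.05 s, during which the arm holds its last target. There are 200 camera calls.

## Working session

There is one attempt and no reset: what is moved stays moved. The work goes in short steps, Python scripts to look and compute and a shell command to move; the robot and the scene stay as the last step left them, time stands still between calls to the robot, and variables do not carry over. Pictures are saved under pics/ and viewed, at most 14 in all, crops included, and the job is handed in when it is done.

```bash
mkdir -p pics; ls; python3 - <<'E'
from rig import robot
import cv2,numpy as np
np.set_printoptions(precision=4,suppress=True)
for n in("top","scene"):
    cv2.imwrite(f"pics/{n}0.png",robot.grab_frame(n)); c=robot.camera_info(n); print(n,c)
s=robot.get_state();print(s)
E
```

```text
pics
top {'fx': 415.469383821185, 'fy': 415.469383821185, 'cx': 254.24847155123805, 'cy': 190.77969885682327, 'pose': array([[-0.0281, -0.9985,  0.0462,  0.3999],
       [-0.999 ,  0.0265, -0.0364, -0.2678],
       [ 0.0351, -0.0472, -0.9983,  0.8869],
       [ 0.    ,  0.    ,  0.    ,  1.    ]])}
scene {'fx': 365.4195215860027, 'fy': 365.4195215860027, 'cx': 251.6923864820384, 'cy': 193.41877985603122, 'pose': array([[ 0.7648, -0.3025,  0.5688, -0.0386],
       [-0.6439, -0.3853,  0.661 , -0.853 ],
       [ 0.0192, -0.8718, -0.4894,  0.4623],
       [ 0.    ,  0.    ,  0.    ,  1.    ]])}
{'time_s': 0.1, 'qpos': array([-0.8448,  0.5017, -0.4268,  1.5514,  0.2208,  1.1383, -0.2103]), 'qd': array([-0.0019, -0.0034, -0.0022, -0.0012,  0.0001, -0.0007, -0.0018]), 'joint_efforts': array([ -0.0112, -57.0808,  -5.8389, -28.1746,   0.0104,   0.0057,
        -0.    ]), 'eef_pos': array([0.29  , 0.581 , 0.2304]), 'ee_rot': array([-0.0002,  0.2293,  0.9734, -0.0008]), 'wrist_force': array([ 1.0011,  0.1802, -0.469 ]), 'wrist_torque': array([-0.024 , -0.0102,  0.0629]), 'grip_force': 0.0, 'opening': 0.08540636905078848}
```

View pics/top0.png

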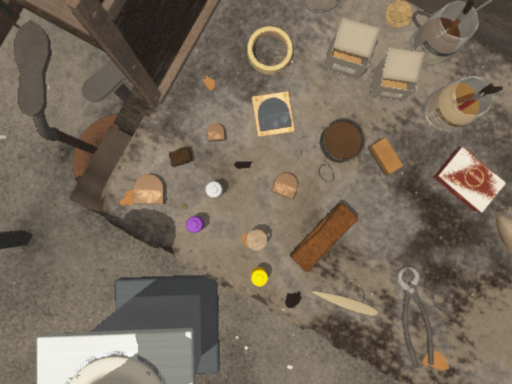

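View pics/scene0.png

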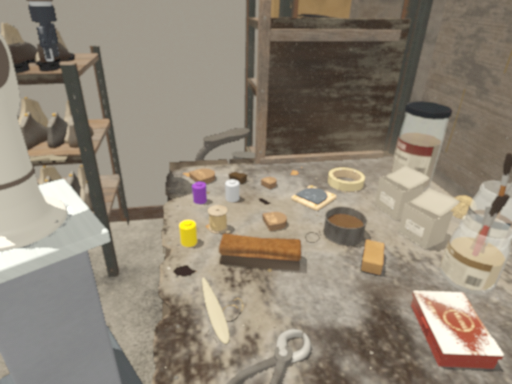

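Top view: jig (273,113), large block (149,190) with a scrap beside it, middle (285,185), small (216,131), steel weight (214,189), wax (180,157), tin (343,140). Purple (195,225) and yellow (260,278) are decoys.

```bash
cat > h.py <<'E'
from rig import robot
import cv2,numpy as np
np.set_printoptions(precision=4,suppress=True)
def ray(uv,z,c):
    uv=np.atleast_2d(uv).astype(float);P=c["pose"]
    d=np.c_[(uv[:,0]-c["cx"])/c["fx"],(uv[:,1]-c["cy"])/c["fy"],np.ones(len(uv))]@P[:3,:3].T
    return P[:3,3]+d*((z-P[2,3])/d[:,2])[:,None]
E
python3 - <<'E'
from h import *
im=cv2.imread("pics/top0.png")
cv2.imwrite("pics/z0.png",cv2.resize(im[80:225,125:325],None,fx=4,fy=4,interpolation=cv2.INTER_CUBIC))
c=robot.camera_info("top")
for n,uv,z in(("seat",(274,114),.016),("large",(149,190),.018),("mid",(285,185),.018),("small",(216,131),.018),("weight",(214,188),.05),("tin",(343,140),.045),("wax",(180,157),.025)):
    p=ray(uv,z,c)[0];print(n,p,np.hypot(p[0],p[1]))
hsv=cv2.cvtColor(im,cv2.COLOR_BGR2HSV)
for uv in((149,185),(285,181),(216,129),(273,118),(130,197),(214,188),(230,150)):print(uv,hsv[uv[1],uv[0]])
E
```

```text
seat [ 0.6021 -0.346   0.016 ] 0.6944451498107181
large [ 0.4475 -0.0808  0.018 ] 0.45474457947472474
mid [ 0.4505 -0.3644  0.018 ] 0.5794623241292638
small [ 0.568  -0.2225  0.018 ] 0.6100312119157025
weight [ 0.4464 -0.2174  0.05  ] 0.496488107858766
tin [ 0.5385 -0.484   0.045 ] 0.7240827611680847
wax [ 0.5139 -0.1472  0.025 ] 0.5345811803984599
(149, 185) [ 15 107 172]
(285, 181) [ 14 111 163]
(216, 129) [ 14 110 162]
(273, 118) [102  13 101]
(130, 197) [ 15 151 193]
(214, 188) [ 23   9 228]
(230, 150) [ 15  52 146]
```

View pics/z0.png

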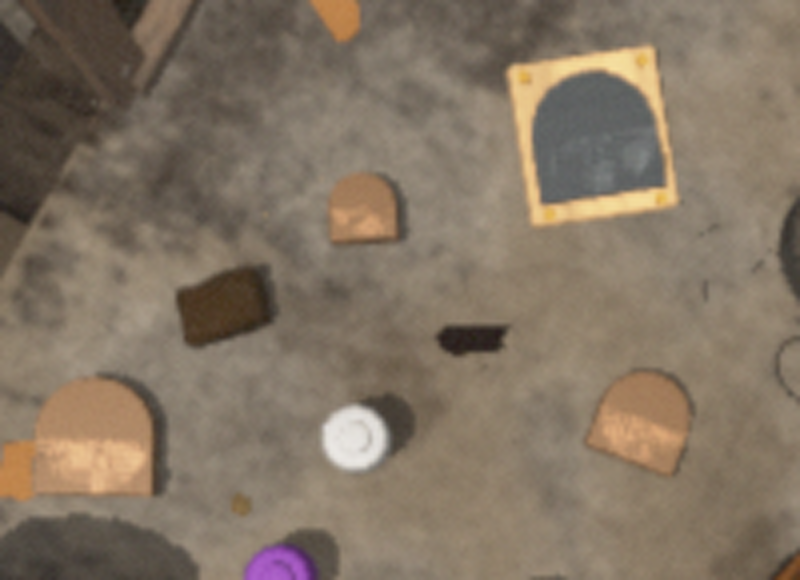

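Zoom confirms straight edges toward image bottom (seat tilted a few degrees, middle about 18°). Before moving I check where the shelf stands relative to the path.

```bash
python3 - <<'E'
from h import *
t=robot.camera_info("top");s=robot.camera_info("scene")
def proj(p,c):
    q=np.linalg.inv(c["pose"])@np.append(p,1);return np.array([c["fx"]*q[0]/q[2]+c["cx"],c["fy"]*q[1]/q[2]+c["cy"]])
print("tcp",proj([.29,.582,.23],s),proj([.29,.582,.23],t),"base",proj([0,0,0],s),proj([0,0,0],t))
for uv in((150,100),(80,5),(100,190),(140,105),(75,200)):
  for z in(-.4,0,.3,.5):print("top",uv,ray(uv,z,t)[0])
for uv in((68,70),(118,270),(97,50),(122,200)):
  for D in(.8,1.2,1.6):
    P=s["pose"];d=P[:3,:3]@[(uv[0]-s["cx"])/s["fx"],(uv[1]-s["cy"])/s["fy"],1];print("scene",uv,D,P[:3,3]+d/np.hypot(d[0],d[1])*D)
w=robot.camera_info("wrist");print(w);cv2.imwrite("pics/w0.png",robot.grab_frame("wrist"))
E
```

```text
tcp [53.6041 61.8585] [-328.1695  300.1709] base [ 13.8282 221.6513] [114.9642 408.0272]
top (150, 100) [ 0.7503  0.0015 -0.4   ]
top (150, 100) [ 0.6414 -0.0822  0.    ]
top (150, 100) [ 0.5597 -0.145   0.3   ]
top (150, 100) [ 0.5052 -0.1868  0.5   ]
top (80, 5) [ 1.0544  0.2133 -0.4   ]
top (80, 5) [0.851  0.0638 0.    ]
top (80, 5) [ 0.6984 -0.0484  0.3   ]
top (80, 5) [ 0.5967 -0.1231  0.5   ]
top (100, 190) [ 0.4743  0.1579 -0.4   ]
top (100, 190) [0.4512 0.0256 0.    ]
top (100, 190) [ 0.4338 -0.0736  0.3   ]
top (100, 190) [ 0.4223 -0.1398  0.5   ]
top (140, 105) [ 0.7352  0.0325 -0.4   ]
top (140, 105) [ 0.631  -0.0608  0.    ]
top (140, 105) [ 0.5528 -0.1308  0.3   ]
top (140, 105) [ 0.5007 -0.1775  0.5   ]
top (75, 200) [ 0.4458  0.2336 -0.4   ]
top (75, 200) [0.4315 0.0778 0.    ]
top (75, 200) [ 0.4208 -0.0391  0.3   ]
top (75, 200) [ 0.4137 -0.117   0.5   ]
scene (68, 70) 0.8 [ 0.1605 -0.0781  0.3201]
scene (68, 70) 1.2 [0.26   0.3093 0.249 ]
scene (68, 70) 1.6 [0.3596 0.6967 0.1778]
scene (118, 270) 0.8 [ 0.1746 -0.0819 -0.1796]
scene (118, 270) 1.2 [ 0.2812  0.3036 -0.5005]
scene (118, 270) 1.6 [ 0.3878  0.6892 -0.8215]
scene (97, 50) 0.8 [ 0.2157 -0.0945  0.3536]
scene (97, 50) 1.2 [0.3429 0.2848 0.2993]
scene (97, 50) 1.6 [0.47  0.664 0.245]
scene (122, 200) 0.8 [ 0.2126 -0.0934  0.0217]
scene (122, 200) 1.2 [ 0.3382  0.2863 -0.1986]
scene (122, 200) 1.6 [ 0.4638  0.6661 -0.4188]
{'fx': 336.4295206872738, 'fy': 336.4295206872738, 'cx': 259.25833344228715, 'cy': 191.98691434827046, 'pose': array([[ 0.4456,  0.8627,  0.239 ,  0.2289],
       [ 0.8952, -0.429 , -0.1207,  0.6117],
       [-0.0016,  0.2677, -0.9635,  0.3726],
       [ 0.    ,  0.    ,  0.    ,  1.    ]])}
```

View pics/w0.png

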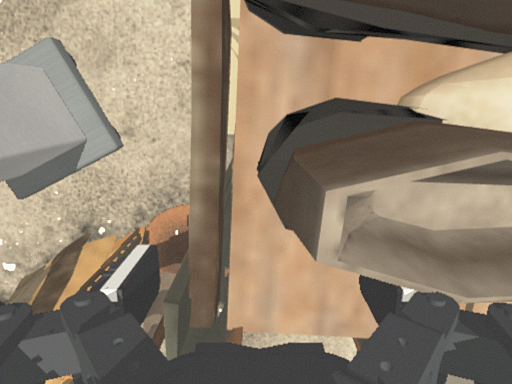

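The wrist view shows the gripper hovering over a shelf with a shoe last. I'll rise first, then swing over to the bench.

```bash
python3 -m crank '[[0,0,-5,0,1],[0,0,-10,0,1],[0,0,-15,0,1],[-3,-3.9,-15,0,1],[-6,-7.8,-15,0,1]]' | tail -c 600
python3 -m crank '[[-3,-3.9,0,0,1],[-6,-7.8,0,0,1],[-9,-11.7,0,0,1],[-12,-15.6,0,0,1],[-15,-19.5,0,0,1]]' | tail -c 600
```

```text
time_s: 0.65
eef_pos: [0.3086, 0.4861, 0.383]
ee_rot: [0.0, 0.228, 0.974, 0.002]
wrist_force: [1.2, -0.6, -1.1]
opening: 0.0852
grip_force: 0.0
time_s: 1.15
eef_pos: [0.3561, 0.2414, 0.3812]
ee_rot: [0.0, 0.229, 0.973, 0.0]
wrist_force: [0.8, -0.4, 0.0]
opening: 0.0853
grip_force: 0.0
```

```bash
python3 -m crank '[[-3.5,-3.6,0,0,1],[-7,-7.2,0,0,1],[-10.5,-10.8,0,0,1],[-14,-14.4,0,0,1],[-17.5,-18,0,0,1]]' | grep pos
python3 -m crank '[[-3.5,-3.6,0,0,1],[-7,-7.2,0,0,1],[-10.5,-10.8,0,0,1],[-14,-14.4,0,0,1],[-17.5,-18,0,0,1]]' | grep pos
python3 -m crank '[[-3.5,-3.6,0,-0.15,1],[-7,-7,3,-0.3,1],[-7,-7,8,-0.46,1],[-7,-7,13,-0.46,1],[-7,-7,13,-0.46,1]]'
python3 - <<'E'
from h import *
c=robot.camera_info("wrist");print(c["pose"]);np.save("w1.npy",c["pose"]);cv2.imwrite("pics/w1.png",robot.grab_frame("wrist"))
s=robot.get_state();print(s["qpos"],s["eef_pos"],s["ee_rot"])
E
```

```text
eef_pos: [0.4321, 0.0034, 0.3814]
eef_pos: [0.5083, -0.2346, 0.3812]
time_s: 2.65
eef_pos: [0.5351, -0.3245, 0.2436]
ee_rot: [-0.006, 0.002, 1.0, 0.003]
wrist_force: [-0.6, 0.4, -0.1]
opening: 0.0853
grip_force: 0.0
[[ 0.0029  0.9667  0.256   0.4686]
 [ 1.     -0.0044  0.0056 -0.325 ]
 [ 0.0066  0.256  -0.9666  0.3867]
 [ 0.      0.      0.      1.    ]]
[ 0.306   0.426   0.2632  1.6051 -0.1183  1.1358  2.1648] [ 0.5368 -0.3249  0.2467] [-0.0042  0.0018  1.      0.0023]
```

View pics/w1.png

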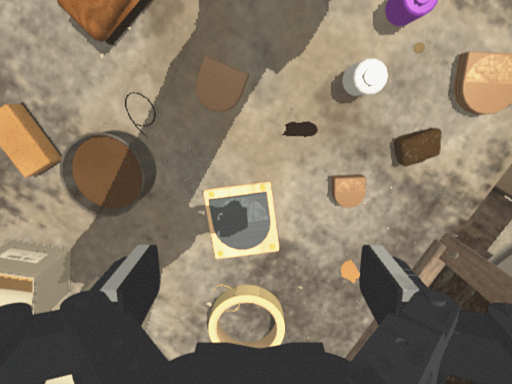

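Wrist view shows everything: seat (240,220), small (349,191), middle (221,84), weight (366,77), large (487,83), wax (417,146), tin (108,172). Now measure poses in both views, correcting the visible side walls using the known sizes.

```bash
cat >> h.py <<'E'
def load(n,pose=None,cam=None):
    return cv2.imread(n)
def dfit(im,c,seed,z,size,kind,r=45,show=None):
    """contour of blob at seed -> plane z -> min rect -> D pose. returns centre, yaw(deg) of +x, raw dims"""
    hsv=cv2.cvtColor(im,cv2.COLOR_BGR2HSV).astype(int);H,S,V=hsv[...,0],hsv[...,1],hsv[...,2]
    m={"tan":(S>85)&(H<22)&(V>55),"seat":(S<75)&(V<165),"white":(S<40)&(V>170)}[kind].astype(np.uint8)
    w=np.zeros_like(m);u,v=seed;w[max(0,v-r):v+r,max(0,u-r):u+r]=1
    m=cv2.morphologyEx(m*w,cv2.MORPH_OPEN,np.ones((3,3)))
    cs,_=cv2.findContours(m,cv2.RETR_EXTERNAL,cv2.CHAIN_APPROX_NONE)
    k=max((q for q in cs if cv2.pointPolygonTest(q,(float(u),float(v)),False)>=0),key=cv2.contourArea)
    hull=cv2.convexHull(k)[:,0]
    P=ray(hull,z,c)[:,:2]
    rc=cv2.minAreaRect((P*1000).astype(np.float32));A=np.deg2rad(rc[2])
    e=np.array([np.cos(A),np.sin(A)]);f=np.array([-e[1],e[0]])
    # round end: the end of hull with area centroid offset; pick axis/sign with centroid farthest to the flat side
    M=cv2.moments((P*1e5).astype(np.int32).reshape(-1,1,2)) ;g=np.array([M["m10"],M["m01"]])/M["m00"]/1e5
    c0=np.array(rc[0])/1000;o=g-c0
    ax=max((e,-e,f,-f),key=lambda a:-(o@a))
    ay=np.array([-ax[1],ax[0]]);nad=c["pose"][:2,3];ctr=0
    ex=[]
    for a in(ax,ay):
        s=P@a;lo,hi=s.min(),s.max();ex.append((hi-lo)*1000)
        n=nad@a; far=hi-size/2 if abs(hi-n)>abs(lo-n) else lo+size/2
        ctr=ctr+a*far
    return ctr,np.rad2deg(np.arctan2(ax[1],ax[0])),np.array(ex),(c0,cv2.contourArea(k))
E
python3 - <<'E'
from h import *
c=robot.camera_info("wrist");c["pose"]=np.load("w1.npy")
t=robot.camera_info("top");w=cv2.imread("pics/w1.png");T=cv2.imread("pics/top0.png")
for n,a,b,z,s,k in(("seat",(230,205),(273,118),.016,.068,"seat"),("large",(487,90),(149,190),.018,.062,"tan"),("mid",(221,84),(285,185),.018,.049,"tan"),("small",(349,191),(216,131),.018,.036,"tan"),("weight",(366,77),(213,189),.05,.034,"white")):
  for I,cc,p,r in((w,c,a,45),(T,t,b,24)):
    try: print(n,*dfit(I,cc,p,z,s,k,r))
    except Exception as e:print(n,"fail",e)
E
```

```text
seat [ 0.6025 -0.3438] 7.520933628082276 [66.0495 66.6715] (array([ 0.6035, -0.3443]), 2641.0)
seat [ 0.603  -0.3441] 7.915737152099609 [65.9044 67.2483] (array([ 0.6041, -0.3443]), 815.0)
large [ 0.4498 -0.0858] 89.88751220703125 [63.7042 60.9366] (array([ 0.4493, -0.0866]), 3131.5)
large [ 0.4499 -0.062 ] 0.2838627099990845 [61.3676 78.9399] (array([ 0.4502, -0.0704]), 879.0)
mid [ 0.4522 -0.3655] -22.57769012451172 [48.4164 49.316 ] (array([ 0.4525, -0.3654]), 1952.0)
mid [ 0.4529 -0.3665] -22.082534790039066 [50.1465 50.193 ] (array([ 0.4526, -0.3658]), 463.0)
small [ 0.5667 -0.2208] 3.0092031955719 [37.8925 37.459 ] (array([ 0.5658, -0.2216]), 904.5)
small [ 0.567  -0.2216] -1.2700119018554716 [36.0229 35.6506] (array([ 0.567 , -0.2215]), 247.0)
weight [ 0.4452 -0.2182] 93.96757078170776 [31.3795 32.6305] (array([ 0.4445, -0.217 ]), 933.5)
weight [ 0.4414 -0.2183] -1.3903427124023513 [28.22   28.0867] (array([ 0.4444, -0.2154]), 170.5)
```

```bash
python3 -m crank '[[1.8,4.6,0,0,1],[3.6,9.2,0,0,1],[5.4,13.8,0,0,1],[7.2,18.4,0,0,1],[9,23,0,0,1]]' | grep pos
python3 -m crank '[[0.2,1.1,3,0,1],[0.2,1.1,3,0,1],[0.2,1.1,3,0,1]]' |grep pos
cat >> h.py <<'E'
def look(name):
    s=robot.get_state();c=robot.camera_info("wrist");im=robot.grab_frame("wrist");cv2.imwrite(f"pics/{name}.png",im);np.save(f"{name}.npy",c["pose"])
    w,x,y,z=s["ee_rot"];tx=np.array([1-2*(y*y+z*z),2*(x*y+w*z)]);yy=np.rad2deg(np.arctan2(-tx[1],-tx[0]))
    print("tcp",s["eef_pos"],"yaw(-toolx)",yy,"q7",s["qpos"][6],"grip",s["grip_force"],s["opening"],"t",s["time_s"]);return im,c,s,yy
def proj(p,c):
    q=np.linalg.inv(c["pose"])@np.append(p,1);return np.array([c["fx"]*q[0]/q[2]+c["cx"],c["fy"]*q[1]/q[2]+c["cy"]])
E
python3 - <<'E'
from h import *
im,c,s,yy=look("w2")
p=proj([.45,-.082,.018],c);print(p)
print(dfit(im,c,tuple(p.astype(int)),.018,.062,"tan",60))
E
```

```text
eef_pos: [0.4511, -0.0947, 0.2548]
eef_pos: [0.4495, -0.0861, 0.2236]
tcp [ 0.4495 -0.0861  0.2236] yaw(-toolx) -0.16264737401758456 q7 1.7224631447579455 grip 0.0 0.08489798763759161 t 3.5
[263.0528 165.808 ]
(array([ 0.4479, -0.0516]), np.float64(1.6636062860488894), array([63.6746, 88.7408]), (array([ 0.4475, -0.065 ]), 3578.5))
```

View pics/w2.png

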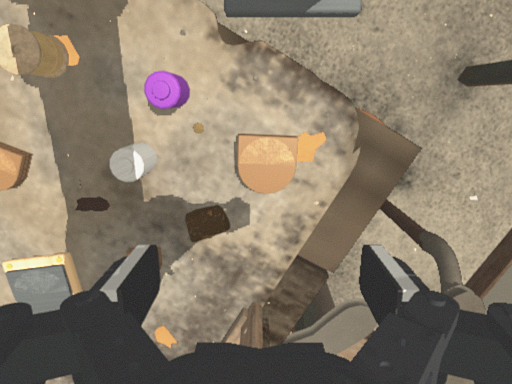

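Block top spans cols 237–298, rows 134–192, scrap merging on the right; separate it by saturation.

```bash
sed -i 's/"seat":(S<75)/"tan2":(S>75)\&(S<138)\&(H<22)\&(V>55),"seat":(S<75)/' h.py
python3 - <<'E'
from h import *
im=cv2.imread("pics/w2.png");c=robot.camera_info("wrist");c["pose"]=np.load("w2.npy")
h=cv2.cvtColor(im,cv2.COLOR_BGR2HSV)
print(h[150,225:330:6].tolist())
for r in(45,60):print(dfit(im,c,(266,166),.018,.062,"tan2",r))
# left/right edges & straight edge
for uv in((237.5,150),(297.5,150),(267,134.5),(267,192.5)):print(uv,ray(uv,.018,c)[0])
E
```

```text
[[18, 53, 188], [18, 53, 201], [16, 76, 131], [14, 107, 224], [18, 106, 236], [18, 102, 235], [16, 108, 232], [17, 107, 231], [16, 108, 229], [17, 108, 231], [18, 99, 238], [15, 109, 219], [14, 111, 209], [17, 134, 237], [17, 134, 237], [15, 91, 211], [17, 66, 182], [19, 61, 195]]
(array([ 0.4491, -0.074 ]), np.float64(-2.3785705566406325), array([62.4681, 66.6597]), (array([ 0.4487, -0.0763]), 3065.5))
(array([ 0.4491, -0.074 ]), np.float64(-2.3785705566406325), array([62.4681, 66.6597]), (array([ 0.4487, -0.0763]), 3065.5))
(237.5, 150) [ 0.4333 -0.1085  0.018 ]
(297.5, 150) [ 0.4334 -0.0463  0.018 ]
(267, 134.5) [ 0.4174 -0.078   0.018 ]
(267, 192.5) [ 0.4791 -0.0777  0.018 ]
```

```bash
sed -i 's/(S<138)/(S<122)/' h.py
python3 - <<'E'
from h import *
im=cv2.imread("pics/w2.png");c=robot.camera_info("wrist");c["pose"]=np.load("w2.npy")
print(dfit(im,c,(266,166),.018,.062,"tan2",60))
E
```

```text
(array([ 0.4489, -0.0783]), np.float64(-2.748352050781253), array([62.4275, 62.4212]), (array([ 0.4487, -0.0785]), 2966.0))
```

```bash
python3 - <<'E'
s=open("h.py").read()
s=s.replace("    return ctr,np.rad2deg","""    K=ray(k[:,0],z,c)[:,:2];sx,sy=K@ax,K@ay;mid=(sy.max()+sy.min())/2
    for _ in range(2):
        sel=(sx<sx.min()+.006)&(abs(sy-mid)<size*.38)
        vx=cv2.fitLine((K[sel]*1000).astype(np.float32),cv2.DIST_HUBER,0,.01,.01).ravel()[:2]
        vx=vx*np.sign(vx@ay);ay=vx;ax=np.array([ay[1],-ay[0]]);sx,sy=K@ax,K@ay;mid=(sy.max()+sy.min())/2
    print("edge yaw",np.rad2deg(np.arctan2(ax[1],ax[0])))
    return ctr,np.rad2deg""",1)
s=s.replace("return ctr,np.rad2deg(np.arctan2(ax[1],ax[0]))","return ctr,yaw").replace("    ex=[]","    yaw=np.rad2deg(np.arctan2(ax[1],ax[0]));ex=[]")
open("h.py","w").write(s)
E
python3 - <<'E'
from h import *
im=cv2.imread("pics/w2.png");c=robot.camera_info("wrist");c["pose"]=np.load("w2.npy")
print(dfit(im,c,(266,166),.018,.062,"tan2",60))
c["pose"]=np.load("w1.npy");im=cv2.imread("pics/w1.png");t=robot.camera_info("top");T=cv2.imread("pics/top0.png")
print("seat",dfit(im,c,(230,205),.016,.068,"seat",45),dfit(T,t,(273,118),.016,.068,"seat",24))
print("mid",dfit(im,c,(221,84),.018,.049,"tan",45),dfit(T,t,(285,185),.018,.049,"tan",24))
print("small",dfit(im,c,(349,191),.018,.036,"tan",45),dfit(T,t,(216,131),.018,.036,"tan",24))
E
```

```text
edge yaw -1.9508428690566233
(array([ 0.4489, -0.0783]), np.float64(-2.748352050781253), array([62.4275, 62.4212]), (array([ 0.4487, -0.0785]), 2966.0))
edge yaw 7.8801511273796425
edge yaw 8.362683511390708
seat (array([ 0.6025, -0.3438]), np.float64(7.520933628082276), array([66.0495, 66.6715]), (array([ 0.6035, -0.3443]), 2641.0)) (array([ 0.603 , -0.3441]), np.float64(7.915737152099609), array([65.9044, 67.2483]), (array([ 0.6041, -0.3443]), 815.0))
edge yaw -22.510245072159655
edge yaw -23.911233375342253
mid (array([ 0.4522, -0.3655]), np.float64(-22.57769012451172), array([48.4164, 49.316 ]), (array([ 0.4525, -0.3654]), 1952.0)) (array([ 0.4529, -0.3665]), np.float64(-22.082534790039066), array([50.1465, 50.193 ]), (array([ 0.4526, -0.3658]), 463.0))
edge yaw 3.0753174133524994
edge yaw -1.2699618644533621
small (array([ 0.5667, -0.2208]), np.float64(3.0092031955719), array([37.8925, 37.459 ]), (array([ 0.5658, -0.2216]), 904.5)) (array([ 0.567 , -0.2216]), np.float64(-1.2700119018554716), array([36.0229, 35.6506]), (array([ 0.567 , -0.2215]), 247.0))
```

```bash
python3 -m crank '[[0.86,0.8,4.5,0.035,1],[0.86,0.8,9,0.035,1],[0.86,0.8,13.5,0.035,1],[0.86,0.8,17,0.035,1],[0.86,0.8,17,0.035,1]]' | grep -E "pos|rot"
python3 - <<'E'
from h import *
look("w3")
E
```

```text
eef_pos: [0.4374, -0.0788, 0.0485]
ee_rot: [-0.004, 0.02, 1.0, -0.0]
tcp [ 0.4374 -0.0788  0.0485] yaw(-toolx) -2.320612727873664 q7 1.733975092767392 grip 0.0 0.08592819745307055 t 4.05
```

View pics/w3.png

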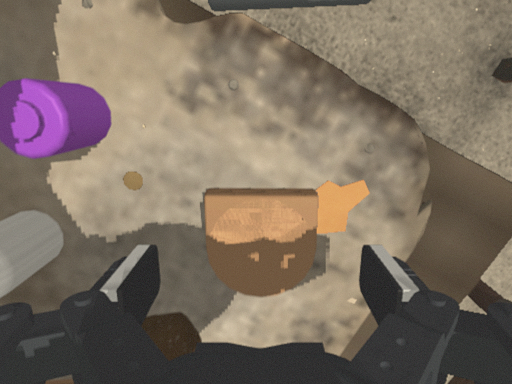

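Block (205–317) is centred between the fingers (158–360). Descend and close.

```bash
python3 -m crank '[[-0.3,0,3,0,1],[-0.3,0,4.5,0,1],[-0.3,0,5,0,1],[-0.3,0,5,0,1]]' 40
python3 -m crank '[[0,0,0,0,0.6],[0,0,0,0,0.4],[0,0,0,0,0.4],[0,0,0,0,0.4],[0,0,0,0,0.4]]' 40
python3 -m crank '[[0,0,0,0,0.4],[0,0,-1.5,0,0.4],[0,0,-4,0,0.4],[0,0,-4,0,0.4]]' 40
```

```text
time_s: 4.5
eef_pos: [0.4442, -0.0783, 0.0028]
ee_rot: [0.001, 0.019, 1.0, -0.0]
wrist_force: [0.5, 0.2, 0.8]
opening: 0.0849
grip_force: 0.0
time_s: 5.0
eef_pos: [0.4439, -0.0778, 0.003]
ee_rot: [0.001, 0.019, 1.0, -0.0]
wrist_force: [-0.7, 0.9, 9.1]
opening: 0.0608
grip_force: 41.7
time_s: 5.4
eef_pos: [0.445, -0.0779, 0.0443]
ee_rot: [0.003, 0.019, 1.0, -0.0]
wrist_force: [0.7, 0.1, -0.2]
opening: 0.0604
grip_force: 45.1
```

```bash
python3 -m crank '[[0,0,-5,0,0.4],[-2,-3,-8,0,0.4],[-4.5,-7,-8,0,0.4],[-7,-11,-8,0,0.4],[-9.5,-15,-8,0,0.4]]' |grep -E "pos|grip"
python3 -m crank '[[-2.5,-4,0,0,0.4],[-5,-8,0,0,0.4],[-7,-11,0,0,0.4],[-7,-11,0,-0.14,0.4],[-7,-11,0,-0.178,0.4]]'|grep -E "pos|grip"
python3 -m crank '[[0,0,0,0,0.4],[0,0,0,0,0.4]]'|grep -E "pos|grip"
python3 - <<'E'
from h import *
look("w4")
E
```

```text
eef_pos: [0.5328, -0.2323, 0.1219]
grip_force: 45.0
eef_pos: [0.5971, -0.3452, 0.1203]
grip_force: 45.0
eef_pos: [0.5973, -0.3432, 0.121]
grip_force: 45.0
tcp [ 0.5973 -0.3432  0.121 ] yaw(-toolx) 7.9710483291396566 q7 2.2743265590387898 grip 45.0153873860836 0.06040370414820183 t 6.6
```

View pics/w4.png

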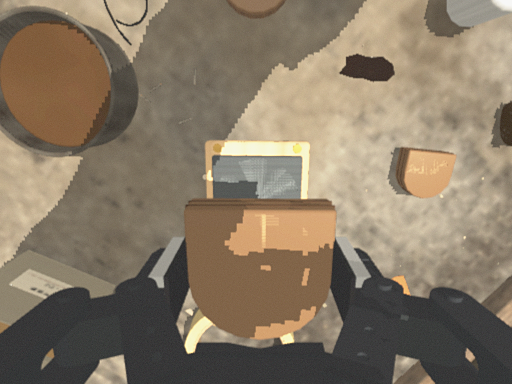

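Block held squarely (cols 186–336, flat edge row ~208), seat's flat edge visible behind at row ~157. Compute both in tool terms.

```bash
python3 - <<'E'
from h import *
im=cv2.imread("pics/w4.png");c=robot.camera_info("wrist");c["pose"]=np.load("w4.npy")
g=im[...,2].astype(int)
h=cv2.cvtColor(im,cv2.COLOR_BGR2HSV)
def cols(r,lo,hi,k):  # extents of mask
    x=np.where(k[r,lo:hi])[0]+lo;return x.min(),x.max()
dark=(h[...,1]<75)&(h[...,2]<165)
for r in(165,175,185):print("seat row",r,cols(r,206,312,dark))
for u in(230,260,290):
    y=np.where(dark[140:195,u])[0]+140;print("seat col",u,y.min())
for u in(200,230,260,290,320): print(u,h[196:216,u,2].tolist())
for uv in((186,225),(336,225),(261,208),(261,337)):print(uv,ray(uv,.136,c)[0])
E
```

```text
seat row 165 (np.int64(212), np.int64(301))
seat row 175 (np.int64(212), np.int64(300))
seat row 185 (np.int64(213), np.int64(300))
seat col 230 156
seat col 260 156
seat col 290 156
200 [127, 124, 120, 117, 99, 101, 115, 117, 100, 98, 115, 119, 115, 120, 128, 127, 126, 130, 129, 132]
230 [88, 88, 104, 121, 98, 96, 115, 116, 103, 102, 116, 115, 117, 119, 124, 127, 128, 131, 130, 127]
260 [159, 160, 137, 114, 105, 125, 137, 124, 109, 119, 132, 133, 129, 148, 186, 202, 207, 217, 224, 232]
290 [141, 149, 139, 128, 108, 97, 119, 127, 120, 112, 125, 123, 111, 142, 181, 201, 206, 215, 218, 217]
320 [198, 203, 175, 124, 104, 117, 132, 127, 123, 115, 128, 130, 132, 141, 172, 200, 209, 217, 217, 218]
(186, 225) [ 0.5826 -0.3749  0.136 ]
(336, 225) [ 0.5741 -0.3149  0.136 ]
(261, 208) [ 0.5712 -0.3459  0.136 ]
(261, 337) [ 0.6311 -0.3374  0.136 ]
```

```bash
python3 - <<'E'
from h import *
c=robot.camera_info("wrist");c["pose"]=np.load("w4.npy")
a=np.array([.9903,.139]);b=np.array([-.139,.9903])
for n,uv,z in(("L",(212,175),.016),("R",(300.5,175),.016),("edge",(257,156),.016),("edgebot",(257,156),.010),("bL",(206,175),.01),("bR",(310,175),.01),("bedge",(257,142),.010)):
    p=ray(uv,z,c)[0][:2];print(n,p,p@a*1000,p@b*1000)
s=np.array([.6032,-.3442]);print(s@a,s@b)
E
```

```text
L [ 0.5896 -0.3799] 531.0410125487977 -458.12017236441096
R [ 0.5803 -0.3139] 531.014901948431 -391.55544776797734
edge [ 0.5706 -0.3483] 516.6241597102676 -424.25849538880766
edgebot [ 0.5716 -0.3482] 517.6184884791056 -424.2946564244805
bL [ 0.5917 -0.3851] 532.387019405071 -463.5995983990675
bR [ 0.5805 -0.3058] 532.3555909197854 -383.4777920016264
bedge [ 0.5611 -0.3497] 507.0320512103265 -424.2813408972294
0.5495051599999999 -0.42470606
```

```bash
python3 -m crank '[[-0.28,-0.26,4,0,0.4],[-0.28,-0.26,7.5,0,0.4],[-0.28,-0.26,9.3,0,0.4],[-0.28,-0.26,9.3,0,0.4]]' |grep -E "pos|force"
python3 -m crank '[[0,0,0.3,0,0.4],[0,0,0.6,0,0.4],[0,0,0.6,0,0.4]]' |grep -E "pos|force"
```

```text
eef_pos: [0.5983, -0.3439, 0.025]
wrist_force: [-0.8, 0.2, -0.9]
grip_force: 45.0
eef_pos: [0.6017, -0.3462, 0.0237]
wrist_force: [0.3, 1.1, 0.1]
grip_force: 45.0
```

```bash
for i in 1 2; do python3 -m crank '[[0,0,0.2,0,0.4],[0,0,0.2,0,0.4]]' |grep -E "pos|wrist"; done
```

```text
eef_pos: [0.601, -0.3459, 0.0208]
wrist_force: [-0.2, 0.3, -1.5]
eef_pos: [0.6011, -0.346, 0.0192]
wrist_force: [-1.5, 0.9, 4.3]
```

```bash
python3 -m crank '[[0,0,0,0,0.8],[0,0,0,0,0.85],[0,0,0,0,1],[0,0,-0.5,0,1],[0,0,-4,0,1]]' |grep -E "pos|force|opening"
python3 -m crank '[[0,0,-5,0,1],[0,0,-10,0,1],[1,0,-14,0,1],[1,0,-14,0,1]]' |grep -E "pos|force|opening"
python3 - <<'E'
from h import *
im,c,s,yy=look("w5")
p=proj([.6036,-.3442,.034],c);print(p)
print(dfit(im,c,tuple(p.astype(int)),.034,.062,"tan2",70))
E
```

```text
eef_pos: [0.5972, -0.3436, 0.054]
wrist_force: [0.4, -0.7, 0.4]
opening: 0.0852
grip_force: 0.0
eef_pos: [0.5935, -0.3505, 0.2069]
wrist_force: [0.8, -0.3, 0.6]
opening: 0.0852
grip_force: 0.0
tcp [ 0.5935 -0.3505  0.2069] yaw(-toolx) 7.955874314893878 q7 2.275752530672351 grip 0.0 0.08519487353748899 t 8.65
[265.408  181.7345]
edge yaw 9.205330363013177
(array([ 0.6075, -0.3498]), np.float64(8.173269271850586), array([63.9081, 67.6268]), (array([ 0.6061, -0.3471]), 3967.5))
```

View pics/w5.png

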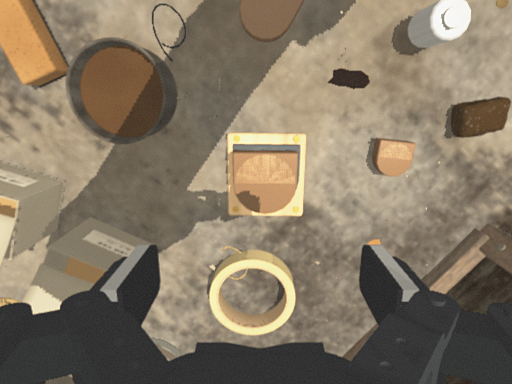

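Block lies on the seat, aligned; the dark seat strip at rows 144–152 shows on the flat side. Measure its centring along scan lines.

```bash
python3 - <<'E'
from h import *
im=cv2.imread("pics/w5.png");h=cv2.cvtColor(im,cv2.COLOR_BGR2HSV)
for r in(160,170):print("row",r,[(u,*h[r,u]) for u in list(range(226,238))+list(range(292,308))])
print("col265",[(v,*h[v,265]) for v in list(range(130,160))+list(range(205,220))])
E
```

```text
row 160 [(226, np.uint8(17), np.uint8(56), np.uint8(140)), (227, np.uint8(17), np.uint8(82), np.uint8(155)), (228, np.uint8(17), np.uint8(104), np.uint8(215)), (229, np.uint8(17), np.uint8(105), np.uint8(196)), (230, np.uint8(17), np.uint8(103), np.uint8(196)), (231, np.uint8(18), np.uint8(102), np.uint8(187)), (232, np.uint8(17), np.uint8(100), np.uint8(165)), (233, np.uint8(15), np.uint8(110), np.uint8(163)), (234, np.uint8(14), np.uint8(115), np.uint8(200)), (235, np.uint8(15), np.uint8(116), np.uint8(203)), (236, np.uint8(15), np.uint8(113), np.uint8(205)), (237, np.uint8(15), np.uint8(116), np.uint8(202)), (292, np.uint8(15), np.uint8(113), np.uint8(213)), (293, np.uint8(15), np.uint8(108), np.uint8(213)), (294, np.uint8(15), np.uint8(110), np.uint8(213)), (295, np.uint8(15), np.uint8(113), np.uint8(213)), (296, np.uint8(15), np.uint8(116), np.uint8(209)), (297, np.uint8(14), np.uint8(98), np.uint8(175)), (298, np.uint8(53), np.uint8(8), np.uint8(126)), (299, np.uint8(15), np.uint8(63), np.uint8(182)), (300, np.uint8(21), np.uint8(89), np.uint8(253)), (301, np.uint8(27), np.uint
[... 3321 characters left out ...]
p.uint8(15), np.uint8(120), np.uint8(195)), (207, np.uint8(14), np.uint8(115), np.uint8(197)), (208, np.uint8(14), np.uint8(115), np.uint8(198)), (209, np.uint8(15), np.uint8(122), np.uint8(194)), (210, np.uint8(14), np.uint8(117), np.uint8(196)), (211, np.uint8(15), np.uint8(120), np.uint8(196)), (212, np.uint8(15), np.uint8(121), np.uint8(196)), (213, np.uint8(17), np.uint8(113), np.uint8(224)), (214, np.uint8(22), np.uint8(90), np.uint8(246)), (215, np.uint8(20), np.uint8(90), np.uint8(235)), (216, np.uint8(16), np.uint8(67), np.uint8(174)), (217, np.uint8(18), np.uint8(58), np.uint8(164)), (218, np.uint8(17), np.uint8(54), np.uint8(164)), (219, np.uint8(19), np.uint8(56), np.uint8(164))]
```

```bash
python3 - <<'E'
from h import *
c=robot.camera_info("wrist");c["pose"]=np.load("w5.npy")
a=np.array([.9903,.139]);b=np.array([-.139,.9903])
for n,p,q in(("block",((232.7,165),(297.2,165),(265,152.7),(265,212.7)),.034),("board",((227.3,165),(304.7,165),(265,132.4),(265,215.7)),.01),("seat",((298.5,165),(298.5,165),(265,144),(265,144)),.016)):
    r=ray(p,q,c)[:,:2]*1000;B=r@b;A=r@a;print(n,"b",B[:2],B[:2].mean(),"a",A[2:],A[2:].mean())
E
```

```text
block b [-455.9657 -394.6513] -425.30847301287076 a [521.7133 581.5415] 551.6273713332903
board b [-463.6228 -384.4338] -424.028261235772 a [505.3448 593.4957] 549.4202543220936
seat b [-391.4288 -391.4288] -391.42884872747 a [516.0537 516.0537] 516.0536510127334
```

```bash
python3 -m crank '[[4.9,0.3,0,0.14,1],[9.8,0.5,0,0.28,1],[14.7,0.8,0,0.42,1],[14.7,0.8,2.5,0.53,1],[14.7,0.8,2.5,0.53,1]]' |grep -E "pos"
python3 -m crank '[[0,0,0,0,1],[0,0,0,0,1]]' |grep -E "pos"
python3 - <<'E'
from h import *
im,c,s,yy=look("w6")
p=proj([.4525,-.3656,.018],c);print(p)
print(dfit(im,c,tuple(p.astype(int)),.018,.049,"tan2",60));print(dfit(im,c,tuple(p.astype(int)),.018,.049,"tan",60))
E
```

```text
eef_pos: [0.4407, -0.3583, 0.1703]
eef_pos: [0.4458, -0.3593, 0.1735]
tcp [ 0.4458 -0.3593  0.1735] yaw(-toolx) -22.08688053126968 q7 1.941245648649913 grip 0.0 0.08546033489998552 t 9.4
[255.52   185.7074]
edge yaw -22.035880757967824
(array([ 0.4513, -0.3656]), np.float64(-22.035949707031257), array([50.7611, 49.0944]), (array([ 0.4505, -0.3652]), 2502.5))
edge yaw -23.837181109351544
(array([ 0.4507, -0.3646]), np.float64(-22.038871765136722), array([49.7798, 48.3674]), (array([ 0.4502, -0.3647]), 2489.5))
```

```bash
python3 -m crank '[[-0.1,-0.28,5,0,1],[-0.1,-0.28,10,0,1],[-0.1,-0.28,14,0,1],[-0.1,-0.28,16.5,0,1],[-0.1,-0.28,17,0,1]]' 40 |grep -E "pos|force"
python3 -m crank '[[0,0,0,0,1],[0,0,0,0,0.5],[0,0,0,0,0.3],[0,0,0,0,0.3],[0,0,0,0,0.3]]' 40 |grep -E "pos|force|open"
python3 -m crank '[[0,0,0,0,0.3],[0,0,0,0,0.3]]' 40 |grep -E "pos|force|open"
```

```text
eef_pos: [0.443, -0.3608, 0.0002]
wrist_force: [-0.6, -0.2, -0.5]
grip_force: 0.0
eef_pos: [0.4453, -0.3636, 0.0052]
wrist_force: [0.3, 0.4, 5.1]
opening: 0.0478
grip_force: 41.5
eef_pos: [0.4454, -0.3636, 0.0053]
wrist_force: [-0.8, 0.9, 6.3]
opening: 0.0483
grip_force: 41.5
```

```bash
python3 -m crank '[[0,0,-4.5,0,0.3],[0,0,-9,0,0.3],[0,0,-13.5,0,0.3],[-4,2.3,-13.5,-0.14,0.3],[-8.2,4.6,-13.5,-0.28,0.3]]' |grep -E "pos|force"
python3 - <<'E'
from h import *
s=robot.get_state();w,x,y,z=s["ee_rot"];t=np.array([1-2*(y*y+z*z),2*(x*y+w*z)]);a=-t;b=np.array([-a[1],a[0]])
d=np.array([.598,-.3448])-s["eef_pos"][:2];print(s["eef_pos"],"tx,ty cm",-d@a*100,d@b*100,"yaw",np.rad2deg(np.arctan2(a[1],a[0])))
E
```

```text
eef_pos: [0.5387, -0.3533, 0.1427]
wrist_force: [0.6, -0.3, 0.1]
grip_force: 41.9
[ 0.5387 -0.3533  0.1427] tx,ty cm -5.8090573521791855 1.4822014780749804 yaw -6.1662109610197025
```

```bash
python3 -m crank '[[-4,0.9,0,-0.14,0.3],[-5.8,1.4,0,-0.25,0.3],[-5.8,1.4,0,-0.25,0.3],[-5.8,1.4,0,-0.25,0.3],[-5.8,1.4,0,-0.25,0.3]]' |grep -E "pos|force"
python3 - <<'E'
from h import *
im,c,s,yy=look("w7")
h=cv2.cvtColor(im,cv2.COLOR_BGR2HSV)
print([(u,*map(int,h[225,u])) for u in range(190,215)]);print([(u,*map(int,h[225,u])) for u in range(308,332)])
E
```

```text
eef_pos: [0.5947, -0.3449, 0.1385]
wrist_force: [-0.8, -0.5, -0.3]
grip_force: 41.9
tcp [ 0.5947 -0.3449  0.1385] yaw(-toolx) 7.840917267218119 q7 2.269982123272325 grip 41.94033019244671 0.04815093676444084 t 11.65
[(190, 14, 52, 123), (191, 20, 60, 124), (192, 18, 53, 126), (193, 18, 53, 124), (194, 17, 53, 126), (195, 18, 53, 126), (196, 14, 52, 123), (197, 20, 53, 121), (198, 19, 47, 120), (199, 17, 52, 122), (200, 20, 53, 124), (201, 20, 53, 124), (202, 15, 73, 115), (203, 14, 106, 113), (204, 15, 111, 115), (205, 14, 101, 121), (206, 15, 111, 117), (207, 13, 106, 118), (208, 15, 99, 118), (209, 14, 112, 121), (210, 16, 109, 119), (211, 15, 108, 116), (212, 14, 103, 116), (213, 15, 112, 116), (214, 16, 112, 118)]
[(308, 14, 109, 133), (309, 14, 113, 131), (310, 13, 105, 131), (311, 16, 112, 127), (312, 15, 115, 131), (313, 16, 113, 133), (314, 14, 111, 135), (315, 14, 110, 134), (316, 14, 94, 147), (317, 17, 66, 188), (318, 19, 52, 221), (319, 20, 53, 223), (320, 21, 51, 219), (321, 20, 51, 219), (322, 20, 54, 217), (323, 18, 55, 215), (324, 18, 58, 212), (325, 21, 57, 200), (326, 18, 57, 202), (327, 19, 58, 198), (328, 18, 56, 199), (329, 19, 58, 205), (330, 17, 56, 202), (331, 20, 55, 203)]
```

View pics/w7.png

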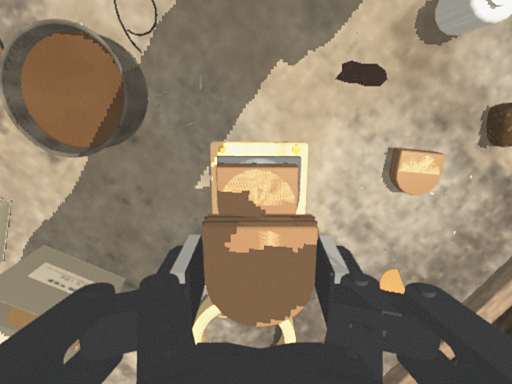

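Middle block held square (cols 202–317, rows ~224–325) above the large one (cols 217–299, flat edge row 165). Compute the offset.

```bash
python3 - <<'E'
from h import *
im=cv2.imread("pics/w7.png");c=robot.camera_info("wrist");c["pose"]=np.load("w7.npy");h=cv2.cvtColor(im,cv2.COLOR_BGR2HSV)
print("v260",[(v,int(h[v,260,2])) for v in range(212,234)],[(v,*map(int,h[v,260,1:])) for v in range(318,332)])
print("large",[(u,*map(int,h[185,u])) for u in list(range(212,222))+list(range(293,303))],[(v,int(h[v,260,2])) for v in range(155,172)])
a=np.array([.9903,.139]);b=np.array([-.139,.9903])
for n,p,q in(("mid",((202.3,235),(317,235),(260,225),(260,325)),.147),("mid",((202.3,235),(317,235),(260,225),(260,325)),.151),("large",((217,185),(299,185),(258,166),(258,166)),.034)):
    r=ray(p,q,c)[:,:2]*1000;B=r@b;A=r@a;print(n,"b",B[:2],B[:2].mean(),"a",A[2:],A[2:].mean())
E
```

```text
v260 [(212, 130), (213, 125), (214, 124), (215, 130), (216, 129), (217, 123), (218, 127), (219, 118), (220, 106), (221, 111), (222, 130), (223, 135), (224, 132), (225, 133), (226, 151), (227, 186), (228, 203), (229, 210), (230, 215), (231, 223), (232, 226), (233, 220)] [(318, 108, 128), (319, 110, 128), (320, 113, 124), (321, 115, 124), (322, 124, 179), (323, 121, 217), (324, 120, 217), (325, 122, 213), (326, 110, 187), (327, 81, 142), (328, 58, 132), (329, 52, 141), (330, 59, 150), (331, 56, 149)]
large [(212, 18, 103, 215), (213, 17, 104, 215), (214, 18, 104, 214), (215, 17, 101, 214), (216, 17, 105, 202), (217, 14, 117, 185), (218, 14, 117, 212), (219, 15, 115, 216), (220, 14, 118, 217), (221, 15, 116, 215), (293, 15, 111, 222), (294, 15, 113, 219), (295, 15, 113, 222), (296, 15, 119, 222), (297, 14, 108, 199), (298, 25, 12, 127), (299, 24, 25, 154), (300, 21, 87, 246), (301, 29, 49, 252), (302, 29, 41, 248)] [(155, 255), (156, 130), (157, 127), (158, 166), (159, 188), (160, 191), (161, 194), (162, 200), (163, 160), (164, 120), (165, 121), (166, 122), (167, 176), (168, 214), (169, 228), (170, 239), (171, 244)]
mid b [-448.2813 -399.2116] -423.7464579861213 a [524.4569 573.8716] 549.1642511391219
mid b [-447.5487 -399.9457] -423.74717949983483 a [522.9164 570.8539] 546.8851753890169
large b [-455.9444 -393.8844] -424.9143806471251 a [521.0814 521.0814] 521.0813987769276
```

```bash
python3 -m crank '[[-0.15,-0.1,4,0,0.3],[-0.15,-0.1,7.5,0,0.3],[-0.15,-0.1,9,0,0.3],[-0.15,-0.1,9,0,0.3],[-0.15,-0.1,9,0,0.3]]' |grep -E "pos|force"
for i in 1 2; do python3 -m crank '[[0,0,0.2,0,0.3],[0,0,0.2,0,0.3]]' |grep -E "pos|wrist";done
```

```text
eef_pos: [0.5983, -0.3454, 0.0494]
wrist_force: [0.0, -0.1, 0.1]
grip_force: 41.9
eef_pos: [0.5992, -0.3452, 0.0481]
wrist_force: [-0.9, 0.3, -0.7]
eef_pos: [0.5984, -0.3446, 0.0447]
wrist_force: [0.3, 0.4, -0.6]
```

```bash
for i in 1 2; do python3 -m crank '[[0,0,0.2,0,0.3],[0,0,0.2,0,0.3]]' |grep -E "pos|wrist";done; python3 -m crank '[[0,0,0.1,0,0.3],[0,0,0.1,0,0.3]]' |grep -E "pos|wrist"
```

```text
eef_pos: [0.5979, -0.3444, 0.042]
wrist_force: [-0.3, -0.3, -0.8]
eef_pos: [0.5979, -0.3444, 0.0398]
wrist_force: [0.0, 0.1, -0.1]
eef_pos: [0.5982, -0.3446, 0.0394]
wrist_force: [-1.1, 0.3, 0.6]
```

```bash
for i in 1 2; do python3 -m crank '[[0,0,0.1,0,0.3],[0,0,0.1,0,0.3]]' |grep -E "pos|wrist";done
```

```text
eef_pos: [0.5981, -0.3446, 0.0393]
wrist_force: [-2.9, 1.8, 7.0]
eef_pos: [0.5982, -0.3446, 0.0393]
wrist_force: [-5.4, 3.5, 12.0]
```

```bash
python3 -m crank '[[0,0,-0.1,0,0.35],[0,0,-0.1,0,0.7],[0,0,-0.1,0,1],[0,0,-0.5,0,1],[0,0,-4,0,1]]' |grep -E "pos|force|opening"
python3 -m crank '[[0,0,-5,0,1],[0,0,-10,0,1],[1,0,-13,0,1],[1,0,-13,0,1],[1,0,-13,0,1]]' |grep -E "pos|force|opening"
python3 - <<'E'
from h import *
im,c,s,yy=look("w8")
p=proj([.604,-.344,.052],c).astype(int);print(p)
cv2.imwrite("pics/z8.png",cv2.resize(im[p[1]-50:p[1]+60,p[0]-70:p[0]+70],None,fx=5,fy=5,interpolation=cv2.INTER_CUBIC))
E
```

```text
eef_pos: [0.5945, -0.3423, 0.0725]
wrist_force: [-0.3, -0.0, -0.0]
opening: 0.0858
grip_force: 0.0
eef_pos: [0.5884, -0.3464, 0.2084]
wrist_force: [0.1, 0.3, -0.7]
opening: 0.0854
grip_force: 0.0
tcp [ 0.5884 -0.3464  0.2084] yaw(-toolx) 8.009727023826661 q7 2.2719798517146232 grip 0.0 0.08542702412428281 t 14.6
[259 192]
```

View pics/z8.png

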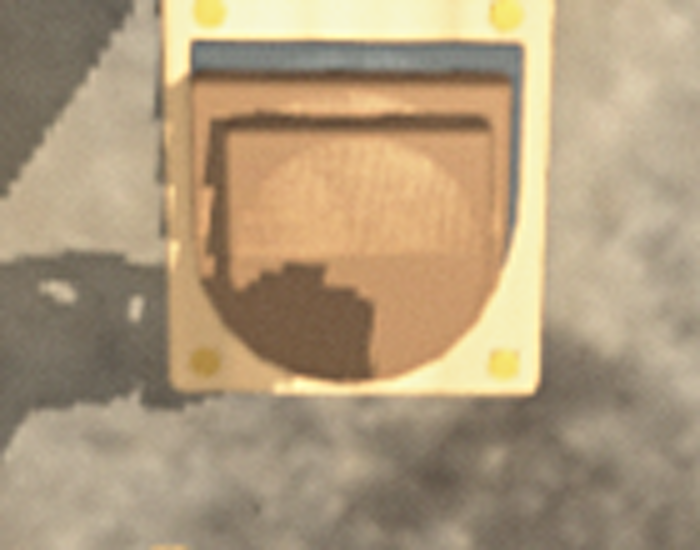

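Middle block lies square on the large one; mid edges at crop cols 228/490, flat edge row 128; large 191/512, row 80; seat edge row 42.

```bash
python3 - <<'E'
from h import *
c=robot.camera_info("wrist");c["pose"]=np.load("w8.npy")
a=np.array([.9903,.139]);b=np.array([-.139,.9903])
f=lambda x,y:(x/5+188.9,y/5+141.9)
for n,p,z,s in(("mid",(f(228,180),f(490,180),f(360,128)),.052,24.5),("large",(f(191,150),f(512,150),f(360,79)),.034,31),("seat",(f(191,60),f(522,60),f(360,43)),.016,34),("board",(f(163,60),f(552,60),f(360,43)),.010,34)):
    r=ray(p,z,c)[:,:2]*1000;B=r@b;A=r@a;print(n,"b",B[:2],B[:2].mean(),"a ctr",A[2]+s)
E
```

```text
mid b [-447.2216 -399.4978] -423.35972127806747 a ctr 551.1924536039477
large b [-455.5964 -393.9038] -424.7500803266872 a ctr 551.8700736348837
seat b [-456.9154 -390.6593] -423.7873284667806 a ctr 550.7270911758953
board b [-463.2041 -383.9417] -423.572906932514 a ctr 551.6344552418321
```

```bash
python3 -m crank '[[0.5,4.5,0,0,1],[1,9,0,0.06,1],[1.1,12.8,4,0.12,1],[1.1,12.8,4,0.12,1],[1.1,12.8,4,0.12,1]]' |grep -E "pos"
python3 - <<'E'
from h import *
im,c,s,yy=look("w9")
p=proj([.567,-.2215,.018],c);print(p)
for k in("tan","tan2"):print(dfit(im,c,tuple(p.astype(int)),.018,.036,k,45))
E
```

```text
eef_pos: [0.5576, -0.218, 0.1641]
tcp [ 0.5576 -0.218   0.1641] yaw(-toolx) 1.37399495131546 q7 1.9928105290203786 grip 0.0 0.08541037319964255 t 15.15
[254.3624 190.0852]
edge yaw 3.8857056338255065
(array([ 0.5657, -0.2207]), np.float64(1.3958097696304321), array([36.6366, 35.5082]), (array([ 0.5654, -0.221 ]), 1426.5))
edge yaw 1.3958217736031084
(array([ 0.5666, -0.2213]), np.float64(1.395786166191101), array([37.582 , 36.1535]), (array([ 0.5658, -0.2213]), 1454.5))
```

```bash
python3 -m crank '[[-0.2,-0.28,3,0,0.7],[-0.2,-0.28,7.5,0,0.7],[-0.2,-0.28,12,0,0.7],[-0.2,-0.28,15,0,0.7],[-0.2,-0.28,15.9,0,0.7]]' 40 |grep -E "pos|force"
python3 -m crank '[[0,0,0,0,0.7],[0,0,0,0,0.3],[0,0,0,0,0.2],[0,0,0,0,0.2],[0,0,0,0,0.2]]' 40 |grep -E "pos|force|open"
python3 -m crank '[[0,0,0,0,0.2],[0,0,0,0,0.2]]' 40 |grep -E "pos|force|open|rot"
```

```text
eef_pos: [0.5589, -0.2249, 0.0047]
wrist_force: [-0.4, 0.7, 0.4]
grip_force: 0.0
eef_pos: [0.5635, -0.2246, 0.0107]
wrist_force: [0.0, -0.5, 6.6]
opening: 0.0344
grip_force: 40.6
eef_pos: [0.5635, -0.2245, 0.0107]
ee_rot: [0.002, -0.01, 1.0, -0.001]
wrist_force: [0.6, -0.1, 6.9]
opening: 0.0342
grip_force: 40.6
```

```bash
python3 -m crank '[[0,0,-4.5,0,0.2],[0,0,-9,0,0.2],[0,0,-13.5,0,0.2],[-1.2,-4,-15,0,0.2],[-2.4,-8,-15,0,0.2]]' |grep -E "pos|force"
python3 -m crank '[[-1.1,-4,0,-0.06,0.2],[-1.1,-4,0,-0.115,0.2],[-1.1,-4,0,-0.115,0.2],[-1.1,-4,0,-0.115,0.2],[-1.1,-4,0,-0.115,0.2]]' |grep -E "pos|force"
python3 - <<'E'
from h import *
im,c,s,yy=look("w10")
cv2.imwrite("pics/z10.png",cv2.resize(im[140:340,160:360],None,fx=3,fy=3,interpolation=cv2.INTER_CUBIC))
E
```

```text
eef_pos: [0.5908, -0.3031, 0.1642]
wrist_force: [0.7, -0.2, 0.3]
grip_force: 40.2
eef_pos: [0.5993, -0.341, 0.1585]
wrist_force: [-0.2, -0.1, -0.3]
grip_force: 40.2
tcp [ 0.5993 -0.341   0.1585] yaw(-toolx) 7.800954186457928 q7 2.257800232829609 grip 40.209727585315704 0.03481116443988551 t 17.4
```

View pics/z10.png

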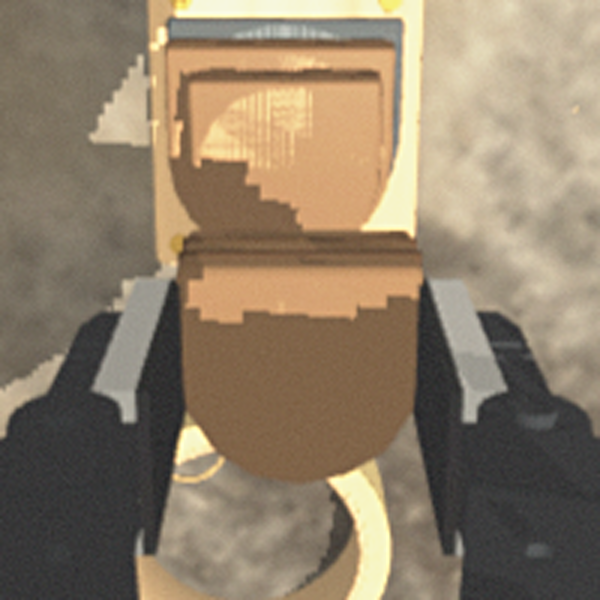

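Small block held square (crop cols 181–419, rows 265–482), middle below (cols 190–382, flat edge row 79).

```bash
python3 - <<'E'
from h import *
c=robot.camera_info("wrist");c["pose"]=np.load("w10.npy")
a=np.array([.9903,.139]);b=np.array([-.139,.9903])
f=lambda x,y:(x/3+159.8,y/3+139.8)
for n,p,z,s in(("small",(f(181,275),f(419,275),f(300,265),f(300,482)),.166,18),("small",(f(181,275),f(419,275),f(300,265),f(300,482)),.170,18),("mid",(f(190,130),f(382,130),f(290,79),f(290,79)),.052,24.5),("large",(f(167,100),f(393,100),f(290,46),f(290,46)),.034,31),("seat",(f(167,30),f(402,30),f(290,18),f(290,18)),.016,34)):
    r=ray(p,z,c)[:,:2]*1000;B=r@b;A=r@a;print(n,"b",B[:2],B[1]-B[0],B[:2].mean(),"a ctr",A[2:],A[2]+s)
E
```

```text
small b [-437.4675 -403.3789] 34.08858445214884 -420.4231812082527 a ctr [531.3717 566.7144] 549.3716541991349
small b [-436.9688 -403.8924] 33.07641749362767 -420.4305700467885 a ctr [529.7809 564.0742] 547.7808833399617
mid b [-448.0684 -399.3141] 48.754327182226234 -423.69122582295967 a ctr [526.8588 526.8588] 551.3587779931187
large b [-456.0012 -394.9621] 61.0390432674414 -425.4816604752648 a ctr [521.4823 521.4823] 552.4823307108679
seat b [-457.6303 -391.1402] 66.49007382215495 -424.385266556917 a ctr [516.4758 516.4758] 550.4758401537667
```

```bash
python3 -m crank '[[-0.05,-0.34,4,0,0.2],[-0.05,-0.34,7,0,0.2],[-0.05,-0.34,8.6,0,0.2],[-0.05,-0.34,8.6,0,0.2],[-0.05,-0.34,8.6,0,0.2]]' |grep -E "pos|force"
for i in 1 2 3; do python3 -m crank '[[0,0,0.2,0,0.2],[0,0,0.2,0,0.2]]' |grep -E "pos|wrist";done
```

```text
eef_pos: [0.6005, -0.3459, 0.0731]
wrist_force: [0.3, -0.4, -0.2]
grip_force: 40.2
eef_pos: [0.6009, -0.3466, 0.0719]
wrist_force: [-0.5, 0.5, -0.1]
eef_pos: [0.6, -0.3462, 0.0687]
wrist_force: [-0.4, 0.3, -1.6]
eef_pos: [0.5997, -0.346, 0.066]
wrist_force: [0.9, 0.5, -1.2]
```

```bash
python3 -m crank '[[0,0,0.2,0,0.2],[0,0,0.2,0,0.2]]' |grep -E "pos|wrist";for i in 1 2 ; do python3 -m crank '[[0,0,0.1,0,0.2],[0,0,0.1,0,0.2]]' |grep -E "pos|wrist";done
python3 - <<'E'
from h import *
im,c,s,yy=look("w11");cv2.imwrite("pics/z11.png",cv2.resize(im[140:340,160:360],None,fx=3,fy=3,interpolation=cv2.INTER_CUBIC))
E
```

```text
eef_pos: [0.5996, -0.346, 0.0639]
wrist_force: [-0.7, 0.4, -0.7]
eef_pos: [0.5998, -0.3461, 0.0631]
wrist_force: [-1.4, -0.4, -0.0]
eef_pos: [0.5999, -0.3461, 0.0628]
wrist_force: [-0.7, 0.8, 3.1]
tcp [ 0.5999 -0.3461  0.0628] yaw(-toolx) 7.745426421315621 q7 2.2743725601603972 grip 40.534646809101105 0.034360327136875486 t 19.15
```

View pics/z11.png

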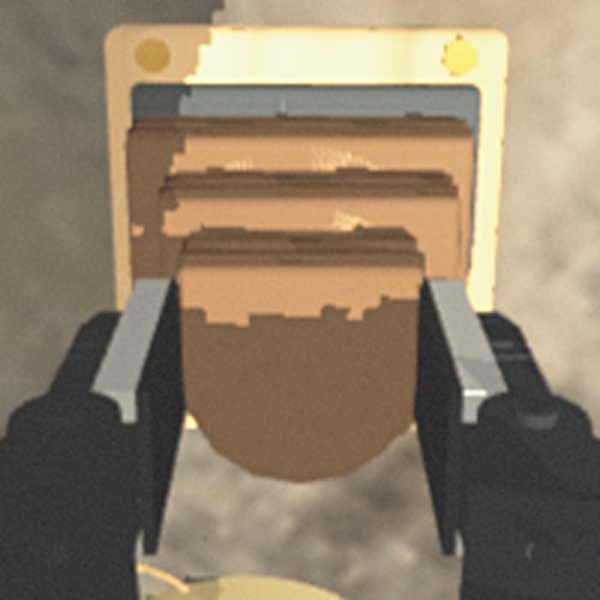

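Small block touches down; about 1 mm to the left of the stack centre, flat edges parallel. Nudge 1 mm and release.

```bash
python3 -m crank '[[0,0,-0.2,0,0.2],[0,0.12,-0.2,0,0.2],[0,0.12,-0.1,0,0.2],[0,0.12,0,0,0.2],[0,0.12,0,0,0.2]]' |grep -E "pos|wrist"
python3 -m crank '[[0,0,0,0,0.4],[0,0,0,0,0.7],[0,0,0,0,0.8],[0,0,-0.5,0,0.8],[0,0,-4,0,0.8]]' |grep -E "pos|force|opening"
python3 -m crank '[[0,0,-5,0,1],[0,0,-10,0,1],[1,0,-12,0,1],[1,0,-12,0,1],[1,0,-12,0,1]]' |grep -E "pos"
python3 - <<'E'
from h import *
im,c,s,yy=look("w12")
p=proj([.604,-.344,.07],c).astype(int);print(p)
cv2.imwrite("pics/z12.png",cv2.resize(im[p[1]-50:p[1]+60,p[0]-70:p[0]+70],None,fx=5,fy=5,interpolation=cv2.INTER_CUBIC))
E
```

```text
eef_pos: [0.5998, -0.3447, 0.0628]
wrist_force: [-1.9, 1.5, 4.7]
eef_pos: [0.5963, -0.3429, 0.0977]
wrist_force: [0.3, 0.4, -0.5]
opening: 0.0682
grip_force: 0.0
eef_pos: [0.5897, -0.3464, 0.2226]
tcp [ 0.5897 -0.3464  0.2226] yaw(-toolx) 7.7215094717086865 q7 2.26298016094968 grip 0.0 0.08556415869231308 t 20.7
[259 192]
```

View pics/z12.png

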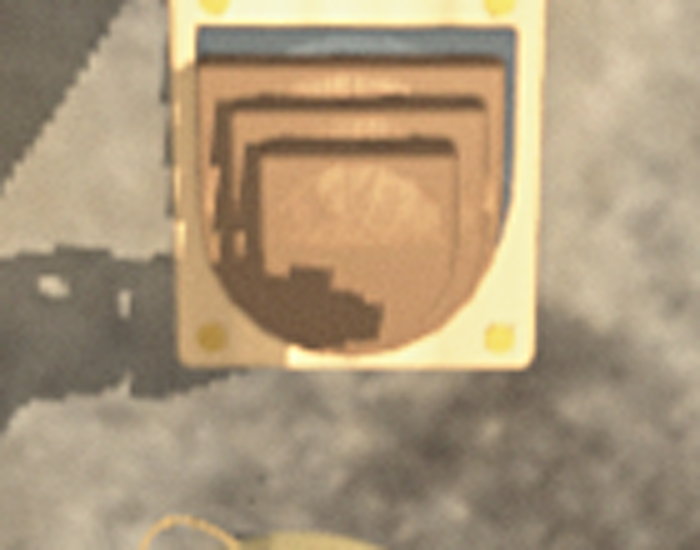

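Three blocks nested, flat edges parallel (small: crop cols 262–457, flat row 153). Measure, and find the weight.

```bash
python3 - <<'E'
from h import *
c=robot.camera_info("wrist");c["pose"]=np.load("w12.npy")
a=np.array([.9903,.139]);b=np.array([-.139,.9903])
f=lambda x,y:(x/5+188.9,y/5+141.9)
for n,p,z,s in(("small",(f(262,200),f(458,200),f(360,154)),.07,18),("mid",(f(232,150),f(486,150),f(360,107)),.052,24.5),("large",(f(197,120),f(504,120),f(360,65)),.034,31),("seat",(f(197,45),f(515,45),f(360,27)),.016,34)):
    r=ray(p,z,c)[:,:2]*1000;B=r@b;A=r@a;print(n,"b",B[:2],B[:2].mean(),"a ctr",A[2]+s)
E
python3 -m crank '[[4.6,2,0,0,1],[9.2,4,0,0,1],[13.5,8,0,0,1],[15.8,11,2,0,1],[15.8,11,2,0,1]]' |grep -E "pos"
python3 -m crank '[[0,0,0,0,1],[0,0,0,0,1]]' |grep -E "pos"
python3 - <<'E'
from h import *
im,c,s,yy=look("w13");print(proj([.4445,-.217,.05],c),proj([.4445,-.217,0],c))
E
```

```text
small b [-440.9707 -405.6019] -423.286280372871 a ctr 549.7640445419069
mid b [-447.5016 -399.2647] -423.38317163153516 a ctr 551.1301731831132
large b [-455.685  -394.3283] -425.00665532514597 a ctr 552.5954998601209
seat b [-456.934  -390.7265] -423.8302327947422 a ctr 550.5929068733112
eef_pos: [0.4078, -0.2511, 0.1957]
eef_pos: [0.4196, -0.259, 0.2021]
tcp [ 0.4196 -0.259   0.2021] yaw(-toolx) 7.772663872796262 q7 2.2459465593848797 grip 0.0 0.08553756169048997 t 21.45
[300.4762 209.507 ] [294.9511 194.5573]
```

View pics/w13.png

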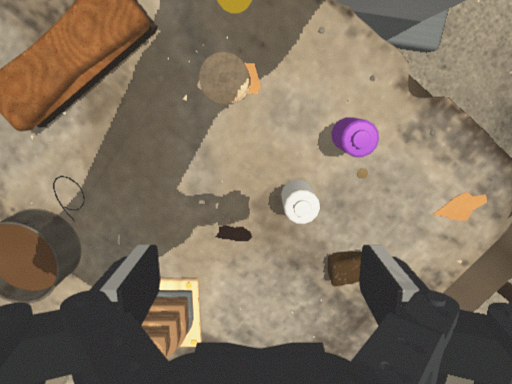

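Weight boss at (302,209), matching the projected estimate; wax at (345,268). Move over it.

```bash
python3 -m crank '[[-1.5,2,0,0,0.75],[-3.05,3.9,0,0,0.75],[-3.05,3.9,5,0,0.75],[-3.05,3.9,9,0,0.75],[-3.05,3.9,9,0,0.75]]' |grep -E "pos"
python3 -m crank '[[0,0,0,0,0.75],[0,0,0,0,0.75]]' |grep -E "pos"
python3 - <<'E'
from h import *
im,c,s,yy=look("w14");print(proj([.4445,-.2165,.05],c),proj(np.append(s["eef_pos"][:2],.05),c))
h=cv2.cvtColor(im,cv2.COLOR_BGR2HSV);m=((h[...,1]<45)&(h[...,2]>140)).astype(np.uint8);m[300:]=0;m[:,:165]=0;m[:,350:]=0
n,l,st,ce=cv2.connectedComponentsWithStats(m)
for i in range(1,n):
    if st[i,4]>400:print(st[i],ce[i])
E
```

```text
eef_pos: [0.4408, -0.2145, 0.1078]
eef_pos: [0.4454, -0.217, 0.1142]
tcp [ 0.4454 -0.217   0.1142] yaw(-toolx) 7.7138066400121605 q7 2.159431420956915 grip 0.0 0.06394037740738327 t 22.2
[260.0112 206.668 ] [258.9929 207.8869]
[ 237  166   51   60 2399] [262.2564 196.3656]
```

View pics/w14.png

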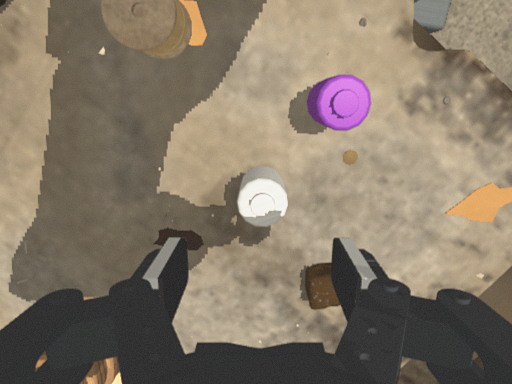

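```bash
python3 -m crank '[[0.15,0.15,4,0,0.75],[0.15,0.15,7.5,0,0.75],[0.15,0.15,9.9,0,0.75],[0.15,0.15,9.9,0,0.75]]' 60 |grep -E "pos|force"
python3 -m crank '[[0,0,0,0,0.75],[0,0,0,0,0.3],[0,0,0,0,0.2],[0,0,0,0,0.2],[0,0,0,0,0.2]]' 60 |grep -E "pos|force|open"
python3 -m crank '[[0,0,0,0,0.2],[0,0,0,0,0.2]]' 60
```

```text
eef_pos: [0.4409, -0.2142, 0.0123]
wrist_force: [-0.8, 0.2, 0.0]
grip_force: 0.0
eef_pos: [0.4433, -0.2153, 0.0154]
wrist_force: [-1.9, 0.7, 9.9]
opening: 0.0324
grip_force: 58.8
time_s: 23.35
eef_pos: [0.4433, -0.2152, 0.0153]
ee_rot: [0.002, -0.067, 0.998, -0.001]
wrist_force: [-1.4, 0.3, 10.0]
opening: 0.0323
grip_force: 58.8
```

```bash
python3 -m crank '[[0,0,-4,0,0.2],[0,0,-8,0,0.2],[0,0,-12,0,0.2],[0,0,-15,0,0.2],[-2.8,-3,-15,0,0.2]]' |grep -E "pos|force|open"
python3 -m crank '[[-2.8,-3,0,0,0.2],[-5.6,-6,0,0,0.2],[-8.4,-9,0,0,0.2],[-11.3,-11.8,0,0,0.2],[-11.3,-11.8,0,0,0.2]]' |grep -E "pos|force|open"
python3 -m crank '[[0,0,0,0,0.2],[0,0,0,0,0.2],[0,0,0,0,0.2]]' |grep -E "pos|force|open"
python3 - <<'E'
from h import *
im,c,s,yy=look("w15");cv2.imwrite("pics/z15.png",cv2.resize(im[100:340,140:380],None,fx=2.5,fy=2.5,interpolation=cv2.INTER_CUBIC))
E
```

```text
eef_pos: [0.473, -0.2385, 0.1684]
wrist_force: [2.2, -0.7, -4.2]
opening: 0.0318
grip_force: 61.2
eef_pos: [0.6041, -0.3453, 0.1626]
wrist_force: [-0.7, 1.0, -3.2]
opening: 0.0323
grip_force: 61.3
eef_pos: [0.6005, -0.3411, 0.1636]
wrist_force: [-0.6, -0.7, -3.4]
opening: 0.0322
grip_force: 61.3
tcp [ 0.6005 -0.3411  0.1636] yaw(-toolx) 7.772714543549043 q7 2.2532765985596956 grip 61.304781725630164 0.0321519719725013 t 24.65
```

View pics/z15.png

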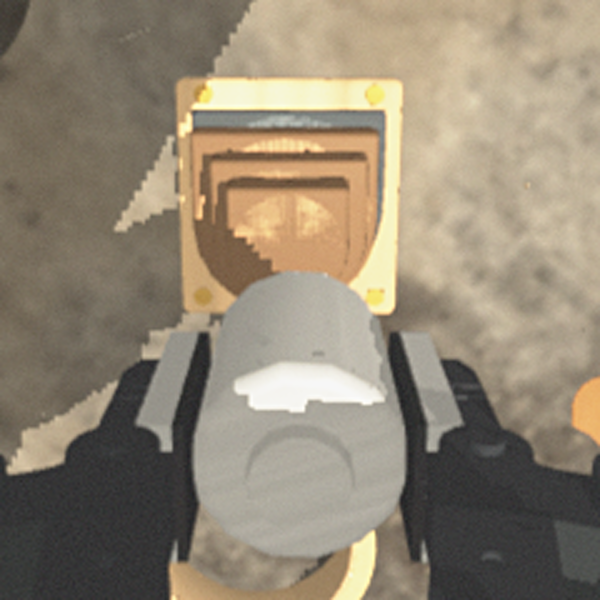

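```bash
python3 - <<'E'
from h import *
c=robot.camera_info("wrist");c["pose"]=np.load("w15.npy")
a=np.array([.9903,.139]);b=np.array([-.139,.9903])
f=lambda x,y:(x/2.5+139.8,y/2.5+99.8)
for z in(.198,.194):
    r=ray((f(300,478),f(300,425),f(300,532),f(246,470),f(354,470)),z,c)[:,:2]*1000;print("boss",z,(r@a).round(1),(r@b).round(1))
for z in(.192,.187):
    r=ray((f(300,556),f(194,455),f(406,455)),z,c)[:,:2]*1000;print("rim far",z,(r@a).round(1),(r@b).round(1))
for n,p,z,s in(("small",(f(228,220),f(350,220),f(288,187)),.07,18),("seat",(f(190,117),f(384,117),f(290,110)),.016,34)):
    r=ray(p,z,c)[:,:2]*1000;B=r@b;A=r@a;print(n,"b",B[:2],B[:2].mean(),"a ctr",A[2]+s)
E
```

```text
boss 0.198 [546.2 537.7 555.3 544.9 545. ] [-420.9 -420.8 -420.9 -428.7 -413.1]
boss 0.194 [548.7 539.9 558.1 547.4 547.4] [-420.9 -420.8 -420.9 -428.9 -412.8]
rim far 0.192 [563.9 546.  546.1] [-420.9 -436.9 -404.8]
rim far 0.187 [567.6 548.9 549. ] [-420.9 -437.6 -404.1]
small b [-441.4174 -406.0378] -423.72759302073734 a ctr 549.5897081435996
seat b [-458.2667 -391.3909] -424.82878549547195 a ctr 550.5155336937511
```

```bash
python3 -m crank '[[-0.28,-0.29,3,0,0.2],[-0.28,-0.29,5.5,0,0.2],[-0.28,-0.29,6.9,0,0.2],[-0.28,-0.29,6.9,0,0.2],[-0.28,-0.29,6.9,0,0.2]]' |grep -E "pos|force"
for i in 1 2 3; do python3 -m crank '[[0,0,0.2,0,0.2],[0,0,0.2,0,0.2]]' |grep -E "pos|wrist";done
```

```text
eef_pos: [0.6048, -0.3447, 0.095]
wrist_force: [-0.7, -0.2, -3.5]
grip_force: 61.3
eef_pos: [0.6053, -0.345, 0.0936]
wrist_force: [0.2, -0.8, -3.3]
eef_pos: [0.6046, -0.3447, 0.0905]
wrist_force: [0.2, -0.0, -4.0]
eef_pos: [0.6043, -0.3445, 0.088]
wrist_force: [0.8, 0.1, -2.3]
```

```bash
for i in 1 2 3; do python3 -m crank '[[0,0,0.1,0,0.2],[0,0,0.1,0,0.2]]' |grep -E "pos|wrist";done
```

```text
eef_pos: [0.6044, -0.3446, 0.087]
wrist_force: [-1.0, -0.0, -4.3]
eef_pos: [0.6044, -0.3446, 0.0861]
wrist_force: [0.2, 0.9, -3.6]
eef_pos: [0.6047, -0.3447, 0.0856]
wrist_force: [-0.7, -0.1, -2.1]
```

```bash
python3 -m crank '[[0,0,0.1,0,0.2],[0,0,0.1,0,0.2]]' |grep -E "pos|wrist"
python3 - <<'E'
from h import *
im,c,s,yy=look("w16");a=np.array([.9903,.139]);b=np.array([-.139,.9903])
h=cv2.cvtColor(im,cv2.COLOR_BGR2HSV)
# flat edge rows of wooden board/seat/blocks along column 259 and widths: brightness profile
print([(v,*map(int,h[v,259])) for v in range(100,222,2)])
E
```

```text
eef_pos: [0.6048, -0.3447, 0.0855]
wrist_force: [-2.8, 1.4, 4.6]
tcp [ 0.6048 -0.3447  0.0855] yaw(-toolx) 7.746462436549999 q7 2.2635473498216117 grip 62.21186265349388 0.03220555118931508 t 26.6
[(100, 19, 59, 195), (102, 20, 59, 185), (104, 18, 58, 192), (106, 21, 64, 190), (108, 19, 63, 191), (110, 18, 62, 188), (112, 17, 61, 192), (114, 18, 64, 184), (116, 20, 61, 187), (118, 17, 60, 191), (120, 18, 65, 193), (122, 18, 64, 196), (124, 17, 63, 193), (126, 19, 62, 192), (128, 18, 64, 192), (130, 18, 62, 188), (132, 16, 61, 191), (134, 18, 64, 184), (136, 18, 102, 228), (138, 27, 60, 248), (140, 29, 45, 247), (142, 29, 35, 247), (144, 29, 36, 247), (146, 29, 41, 247), (148, 29, 35, 247), (150, 28, 37, 248), (152, 26, 75, 255), (154, 30, 10, 104), (156, 42, 9, 135), (158, 26, 13, 139), (160, 38, 7, 145), (162, 27, 23, 120), (164, 14, 115, 120), (166, 16, 114, 114), (168, 15, 116, 176), (170, 15, 114, 222), (172, 20, 101, 241), (174, 18, 104, 237), (176, 17, 105, 243), (178, 16, 122, 132), (180, 14, 102, 100), (182, 14, 114, 116), (184, 14, 117, 155), (186, 15, 118, 201), (188, 16, 108, 230), (190, 17, 105, 234), (192, 18, 104, 242), (194, 16, 119, 165), (196, 15, 114, 105), (198, 13, 112, 118), (200, 15, 111, 115), (202, 15, 110, 139), (204, 14, 116, 197), (206, 14, 121, 209), (208, 14, 70, 194), (210, 23, 19, 173), (212, 23, 19, 173), (214, 19, 24, 178), (216, 22, 26, 174), (218, 22, 26, 177), (220, 26, 23, 175)]
```

```bash
python3 - <<'E'
from h import *
c=robot.camera_info("wrist");c["pose"]=np.load("w16.npy");im=cv2.imread("pics/w16.png");h=cv2.cvtColor(im,cv2.COLOR_BGR2HSV)
a=np.array([.9903,.139]);b=np.array([-.139,.9903])
r=ray(((259,202.7),(259,207.8)),.07,c)[:,:2]*1000;print(r@a)
tan=(h[...,1]>85)&(h[...,0]<20)
for v in(205,215,225):print(v,"".join("T" if tan[v,u] else "w" if h[v,u,1]<45 else "." for u in range(205,315)))
E
```

```text
[532.1162 534.7504]
205 TTTTTTTTTTTTTTTTTTTTTTTTTTTTTTTTTTTTTTTTTTTTTTTTTTTTTTTTTTTTTTTTTTTTTTTTTTTTTTTTTTTTTTTTTTTTTTTTTTTTTTTT......
215 TTTTTTTTTTTTTTTTTTTTTTTTTTTTTTTTT.wwwwwwwwwwwwwwwwwwwwwwwwwwwwwwwwwwwwwwwwww..TTTTTTTTTTTTTTTTTTTTTTTTTT......
225 TTTTTTTTTTTTTTTTTTTTTTTT.wwwwwwwwwwwwwwwwwwwwwwwwwwwwwwwwwwwwwwwwwwwwwwwwwwwwwwwwwwww.TTTTTTTTTTTTTTTT........
```

Weight sits about 1.5 mm toward the round end; shift it back slightly and release.

```bash
python3 -m crank '[[0,0,-0.3,0,0.2],[0.13,0,-0.3,0,0.2],[0.13,0,-0.15,0,0.2],[0.13,0,0,0,0.2],[0.13,0,0,0,0.2]]' |grep -E "pos|wrist"
python3 -m crank '[[0,0,0,0,0.2],[0,0,0,0,0.2]]' |grep -E "pos|wrist"
```

```text
eef_pos: [0.6031, -0.345, 0.0855]
wrist_force: [-4.7, 2.3, 6.4]
eef_pos: [0.6032, -0.345, 0.0855]
wrist_force: [-4.0, 1.0, 6.7]
```

```bash
python3 -m crank '[[0,0,0,0,0.3],[0,0,0,0,0.5],[0,0,0,0,0.7],[0,0,0,0,0.8],[0,0,-0.5,0,0.8]]' |grep -E "pos|force|open"
python3 -m crank '[[0,0,-3,0,0.8],[0,0,-7,0,0.8],[0,0,-12,0,0.8],[0,0,-12,0,0.8],[0,0,-12,0,0.8]]' |grep -E "pos|force"
python3 - <<'E'
from h import *
im,c,s,yy=look("w17");a=np.array([.9903,.139]);b=np.array([-.139,.9903])
h=cv2.cvtColor(im,cv2.COLOR_BGR2HSV);S=proj([.6039,-.3435,.12],c);print(S)
u0,v0=S.astype(int)
m=((h[...,1]<50)&(h[...,2]>110)).astype(np.uint8);w=np.zeros_like(m);w[v0-50:v0+45,u0-35:u0+35]=1
n,l,st,ce=cv2.connectedComponentsWithStats(m*w);i=1+st[1:,4].argmax();print(st[i])
x,y,ww,hh,_=st[i]
r=ray(((x,v0),(x+ww,v0),(u0,y+hh)),.114,c)[:,:2]*1000;B=r@b;print("b",B[:2].mean(),B[1]-B[0],"a",r[2]@a-17)
T=robot.grab_frame("top");cv2.imwrite("pics/top1.png",T);T0=cv2.imread("pics/top0.png");d=cv2.absdiff(T,T0).max(2)
print("tin diff",(d[115:165,318:368]>60).sum(),"wax diff",(d[145:170,165:195]>60).sum())
cc=robot.camera_info("top");p=proj([.6042,-.3435,.114],cc);print("top expect",p)
hh=cv2.cvtColor(T,cv2.COLOR_BGR2HSV);print([tuple(map(int,hh[int(p[1]),int(p[0])+k])) for k in range(-14,15,2)])
E
```

```text
eef_pos: [0.6028, -0.3445, 0.0885]
wrist_force: [-0.2, 1.4, 0.4]
opening: 0.0683
grip_force: 0.0
eef_pos: [0.6045, -0.3455, 0.2119]
wrist_force: [-0.0, 0.1, -0.3]
grip_force: 0.0
tcp [ 0.6045 -0.3455  0.2119] yaw(-toolx) 7.747711775779828 q7 2.2509571864078803 grip 0.0 0.06814203034095287 t 28.35
[262.066  195.3261]
[ 239  160   45   56 1904]
b -424.5018930921948 33.42553636002356 a 551.3409731579195
tin diff 348 wax diff 411
top expect [276.9327 100.8962]
[(20, 42, 158), (19, 44, 157), (21, 42, 157), (19, 40, 153), (19, 41, 155), (18, 43, 153), (18, 44, 150), (19, 41, 149), (20, 39, 145), (21, 41, 144), (19, 45, 142), (20, 38, 140), (19, 39, 139), (18, 41, 137), (21, 42, 139)]
```

```bash
python3 -m crank '[[0,0,-5,0,0.8],[4,2.5,-8,0,0.8],[8,5,-8,0,0.8],[12,7.5,-8,0,0.8],[16,10,-8,0,0.8]]' |grep -E "pos"
python3 -m crank '[[0,4.5,0,0,0.8],[0,9,0,0,0.8],[0,13.5,0,0,0.8],[0,18,0,0,0.8],[0,22,0,0,0.8]]' |grep -E "pos|force"
python3 - <<'E'
from h import *
T=robot.grab_frame("top");cv2.imwrite("pics/top2.png",T);T0=cv2.imread("pics/top0.png");cc=robot.camera_info("top")
def blob(im,kind,x0,x1,y0,y1):
    h=cv2.cvtColor(im,cv2.COLOR_BGR2HSV).astype(int);V=h[...,2];S=h[...,1]
    m={"dark":(V<85),"bright":(S<45)&(V>185)}[kind].astype(np.uint8)[y0:y1,x0:x1]
    n,l,st,ce=cv2.connectedComponentsWithStats(m);i=1+st[1:,4].argmax();return ce[i]+[x0,y0],st[i]
for n,k,r in(("tin","dark",(315,370,112,168)),("wax","dark",(165,195,145,168))):print(n,blob(T0,k,*r),blob(T,k,*r))
p=proj([.6042,-.3435,.12],cc);print("expect boss",p,blob(T,"bright",262,292,88,122))
E
```

```text
eef_pos: [0.4285, -0.2659, 0.2876]
eef_pos: [0.3999, -0.0471, 0.2879]
wrist_force: [1.3, -0.5, -0.4]
grip_force: 0.0
tin (array([340.5475, 140.7275]), array([  5,   7,  45,  43, 400], dtype=int32)) (array([340.0907, 140.706 ]), array([  5,   7,  44,  43, 364], dtype=int32))
wax (array([181.4899, 156.0928]), array([  4,   2,  25,  20, 345], dtype=int32)) (array([182.978 , 157.0878]), array([  4,   2,  26,  21, 410], dtype=int32))
expect boss [277.2199 100.0529] (array([277.4932, 100.7919]), array([  8,   5,  16,  17, 221], dtype=int32))
```

Tin and wax are unmoved (only shading differs), and the weight stands where it should. Handing in.

```bash
python3 -c "
from rig import robot
print(robot.hand_in())"
```

```text
the job is handed in; nothing more can be done
None
```

The job is handed in, verdict not shown: by my measurements the three blocks sit on the seat within about 2 mm of centre, flat edges parallel, the weight upright on top, tin and wax not moved, at about 29 s of the 99 s; I did view 17 pictures, 3 more than the 14 allowed.

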